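# Fit the domed stake in the stake holder and lock it with the keeper

### The job

Take the dome-topped forming stake out of the wooden rack and fit it upright in the steel stake holder: its hole is a close fit with no lead-in, so feel lightly for it with the end of the shank, without forcing, and press the stake straight in until its collar sits flat on the holder. Then swing the keeper bar all the way over the collar, leaving the other two stakes in the rack.

Things in the scene. Friction and masses are not known exactly. Their poses are not given: they have to be found in the camera images.
- dome_stake_head (a point): Centre of the cylindrical head (36 mm diameter, 24 mm tall, plus a 12 mm dome on top) of the dome-topped steel stake, about 0.35 kg; z up along the stake. It stands shank down in a loose hole, at any of three places in a straight row in the wooden rack. Below the head: neck 18 mm diameter x 14 mm, then the collar. Grasp the sides of the head, fingers closing across the row.
- dome_stake_foot (a point): Middle of the lower end of the same stake's shank, 60 mm below dome_stake_head. The shank is plain, 16 mm diameter x 28 mm long, its end nearly square-edged; above it the collar, 44 mm diameter x 6 mm (underside 28 mm above this point).
- flat_stake_head (a point): Stake with a flat-topped cylindrical head, otherwise alike (72 mm tall): the point 60 mm above the end of its shank, 12 mm below its top. In another of the rack's three places, 52 mm apart. Stays there.
- cone_stake_head (a point): Stake with a pointed cone head, otherwise alike (91 mm tall): the point 60 mm above the end of its shank, 31 mm below its tip. In the remaining place of the row. Stays there; carry the domed stake's shank well above its tip.
- holder_board: Hardwood board, 118 x 100 x 14 mm, screwed to the bench; carries the stake holder (a round steel socket, 54 mm diameter) and the keeper's post (at x +55, y +23 mm; a nut on it reaches 82 mm above the bench, so let the fingers open along y there). Origin on the bench under the drawn centre of the socket; the board reaches x -39 to +79 mm, y -50 to +50 mm.
- socket_about (a point): Drawn centre of the holder's flat top face, 62 mm above the bench. The socket was bolted on by eye through slotted holes: its hole's true centre lies up to 4 mm away along the board's x and as much along y. Blind hole, 17.5 mm diameter, 31 mm deep, square edge; a spring plunger in its wall grips the shank, so it needs a push of 5 to 10 N. Home, dome_stake_head is 32 mm above this point.
- keeper_pin (a point): Upright round steel pin, 11 mm diameter (14 mm at the top), on the free end of the keeper bar, to push the keeper by; this point is half-way up it, 96 mm above the bench. The bar's top is 76 mm and the pin's top 116 mm above the bench.
- keeper_hinge (a point): On the keeper's vertical hinge axis, at the height of keeper_pin (96 mm above the bench) and 95 mm from it. The bar is 16 mm wide and 6 mm thick, its underside 70 mm above the bench: it passes 2 mm over the collar of a stake that is fully home, and strikes the collar of one that is not.
- keeper (a joint): Angle of the keeper bar, rad: 0 swung right away, 1.3 (its stop) over the collar. It grows as the bar turns anticlockwise seen from above. Starts open, at 0 to 0.2; stays where it is left; about 1.5 N at the pin moves it.
There are look-alikes about, which are no part of the job. What is shaped like the part that bears dome_stake_head but blue is not meant.

How it is judged:
By the outcome, as a careful person would: the job done as asked, in the order asked, and still so for the second after the job is handed in, with the robot touching nothing.
It also fails if it takes over 72 s, if anything falls off the work surface, if the arm or the gripper's body presses on something with over 40 N, if the wrist force passes 120 N, or if a joint passes its speed limit or range.

### The arm

A 7-joint arm with a two-finger parallel gripper is mounted at the origin on a cart in front of the work surface, level with it; the furniture and walls round the work are solid. World frame = base frame: x ahead of the robot, y to its left, z up, the work surface at z = 0. Lengths are in m, angles in rad, forces in N, time in s.
With the tool pointing down it reaches from about 0.425 to 0.925 m from the base axis. Payload 6.8 kg.
Tool frame: the origin (TCP) lies midway between the tips of the shut fingers; the grasp point (between the pads) lies bot.grip_point_offset behind it (bot.grip_point_offset is the distance from the TCP to the grasp point, in m); z points along the fingers, y is the line along which they close (so a half turn about z gives the same grasp; the last joint's range is limited). The gripper opens to 85 mm and grips with 20 to 120 N. Pads are 22 mm wide; open, the fingers measure 114 mm over their backs; the gripper's body (76 mm by 85 mm) begins 54 mm behind the grasp point. The pads swing forward as they close: fully open they stand 13 mm farther back than shut.
Start: joints at [1.125, 0.477, 0.022, 1.555, -0.011, 1.109, -0.083], TCP at [0.224, -0.637, 0.231] pointing down, gripper open.
Joint ranges: [-2.96, 2.96], [-0.34, 2.1], [-1.41, 1.46], [0.24, 2.44], [-1.37, 4.51], [0.17, 1.92], [-2.96, 2.96]. Speed limits (rad/s): [2.39, 2.39, 3.14, 3.14, 3.14, 3.14, 3.14].

### API

Orientations are given as a unit quaternion [w, x, y, z].
In Python, from station import get_obs, cams, job, bot gives the robot as it stands.
- The arm moves only by the tool arm_command, never from a script. Its argument "rows" is a list that holds one entry, the list of rows, each a list of 5 numbers: the finger opening in mm, from 0 to 85.4, then the shift along the world's x, y, z in units of 60 mm (1.0 is 60 mm), then the turn about the world's z in units of 0.08 rad (1.0 is 0.08 rad). In form: [[[grip, x, y, z, turn], ...]]. A call has exactly 10 rows; each row shifts and turns the commanded pose from where the row before left it; what a row does not reach is not made up. A row lasts 1/8 s, in which the tool goes at most 62.5 mm and 10.7 degrees, less where a joint would pass 70% of its speed; a pose out of reach is approached as far as the arm can. A call with a number of a shift or a turn outside -1 to 1 is refused whole. A call with a gripper value outside its range is refused whole. The fingers move at their own pace and stop on an object; "newtons" is the grip in N (left out, the last holds). Time passes only in rows, so rows that do not move let the fingers close, or fill a call up. It gives the time, the measured TCP pose, the force, the opening and the grip force at its end, in the units of the state.
- get_obs(): the state, without advancing time (a new reading comes with each control period).
- cams.read_camera(name): name is "scene" or "top"; returns the picture (480x640x3 uint8, red, green, blue); there is no depth.
- cams.camera_params(name): a dict with "K" (3x3 intrinsics, pixels), "extrinsics" (4x4, takes a point from camera to world coordinates). Camera axes: x right, y down, z forward; pixel columns grow to the right and rows downward; lengths in m; the calibration is good to about 2 mm. A picture is of the moment at which its call begins. camera_params takes no time and is no camera call.
- job.hand_in(): hands the job in; it is judged then, once.
The state is a dict: "t": time; "q": joint angles; "joint_vel": joint speeds; "joint_torque": joint torques, N m; "eef_pos": TCP position; "tool_rot": TCP orientation; "contact_force": force on the tool from outside, world axes, zero at the start; "torque": the same for the moment, N m; "gripper_width": opening from 0.0 (shut) to 1.0 (fully open); "grasp_force": force on a finger pad.
Only numpy, scipy, OpenCV 4.12 (cv2) and the standard library are available. Lean on these libraries where they do the work, as an engineer would, in place of code of your own. Each camera call takes 0.05 s, during which the arm holds its last target. There are 200 camera calls.

## Working session

There is one attempt and no reset: what is moved stays moved. The work goes in short steps, Python scripts to look and compute and a tool call to move; the robot and the scene stay as the last step left them, time stands still between calls to the robot, and variables do not carry over. Pictures are saved under pics/ and viewed, at most 10 in all, crops included, and the job is handed in when it is done.

Besides the shell and the picture viewer there is one more tool, called after ">>>" as name([rows], argument=value, ...), one row to a line, values as JSON. arm_command: Moves the arm, as the interface text tells. Its arguments: {"type":"object","properties":{"rows":{"type":"array"},"newtons":{"type":"number"}},"required":["rows"]}

```bash
mkdir -p pics; ls
python3 - <<'E'
from station import get_obs, cams, job, bot
import cv2,numpy as np
for n in ("scene","top"):
    im=cams.read_camera(n); cv2.imwrite(f"pics/{n}0.png",im[:,:,::-1])
    p=cams.camera_params(n); print(n,np.round(p["K"],1).tolist(),np.round(p["extrinsics"],3).tolist())
o=get_obs(); print({k:np.round(v,3).tolist() for k,v in o.items()}); print(bot.grip_point_offset)
E
```

```text
pics
scene [[446.9, 0.0, 319.7], [0.0, 446.9, 234.3], [0.0, 0.0, 1.0]] [[0.831, -0.423, 0.36, 0.274], [-0.556, -0.641, 0.53, -0.629], [0.006, -0.641, -0.768, 0.75], [0.0, 0.0, 0.0, 1.0]]
top [[625.0, 0.0, 322.8], [0.0, 625.0, 240.2], [0.0, 0.0, 1.0]] [[-0.012, -0.991, 0.132, 0.441], [-1.0, 0.012, 0.002, -0.159], [-0.004, -0.132, -0.991, 1.041], [0.0, 0.0, 0.0, 1.0]]
{'t': 0.1, 'q': [1.125, 0.478, 0.022, 1.556, -0.011, 1.109, -0.083], 'joint_vel': [0.0, 0.0, -0.001, -0.003, -0.001, -0.0, 0.001], 'joint_torque': [0.004, -59.776, 1.614, -28.195, 0.013, 0.005, -0.0], 'eef_pos': [0.223, -0.636, 0.23], 'tool_rot': [-0.001, 0.986, 0.168, -0.0], 'contact_force': [-0.513, 0.326, -0.43], 'torque': [-0.008, 0.037, -0.04], 'grasp_force': 0.0, 'gripper_width': 0.997}
0.0187
```

View pics/scene0.png

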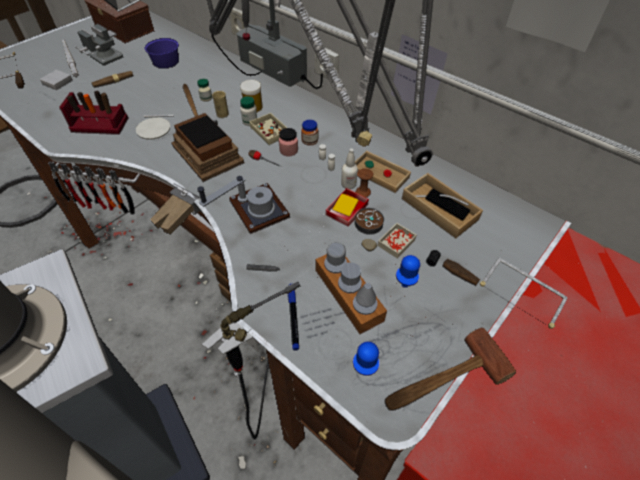

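View pics/top0.png

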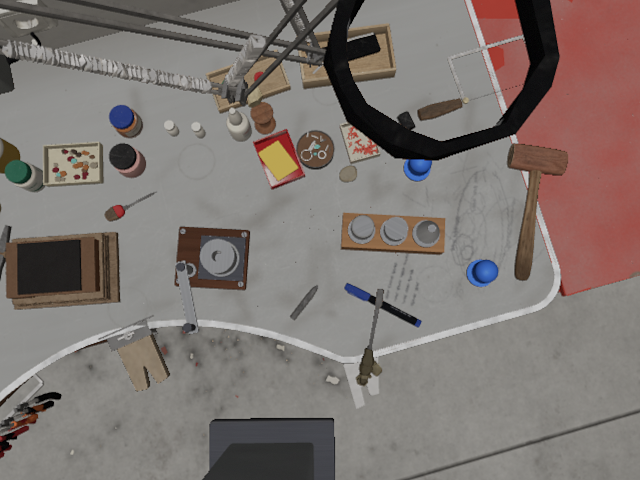

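The scene view shows the rack at about (350,290) with three stakes and the holder at (262,205). In the top view the rack is at (393,232), the holder board at (213,258), and the keeper runs from (183,267) to (190,328). I'll zoom in on both.

Run:
```python
import cv2,numpy as np
t=cv2.imread("pics/top0.png"); s=cv2.imread("pics/scene0.png")
f=lambda im,x,y,w,h,k: cv2.resize(im[y:y+h,x:x+w],None,fx=k,fy=k,interpolation=cv2.INTER_CUBIC)
a=f(t,335,200,120,60,5); b=f(t,160,215,100,125,4); c=f(s,225,165,75,70,5); d=f(s,305,230,90,105,4)
o=np.zeros((600,800,3),np.uint8)
# left column: top rack (600x300)-> scaled 400x200 ; 
a=cv2.resize(a,(400,200)); o[:200,:400]=a
b=b[:400]; b=f(t,160,220,100,100+0,4); o[200:600,:400]=b
c=f(s,225,165,80,60,5); o[:300,400:800]=c
d=f(s,305,235,100,75+20,3); o[300:585,400:700]=d
cv2.imwrite("pics/crop1.png",o)
```

```text
(no output)
```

View pics/crop1.png

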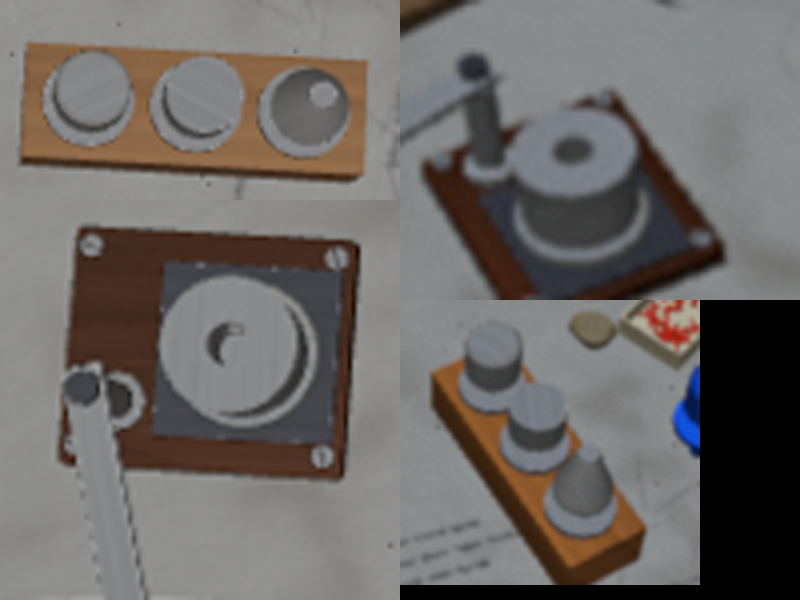

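The crop shows the cone stake on the right (far end in -y). The left and middle stakes look alike here, so I need a contrast-stretched zoom to tell dome from flat.

Run:
```python
import cv2,numpy as np
t=cv2.imread("pics/top0.png"); s=cv2.imread("pics/scene0.png")
def f(im,x,y,w,h,k):
    c=cv2.resize(im[y:y+h,x:x+w],None,fx=k,fy=k,interpolation=cv2.INTER_CUBIC).astype(float)
    return np.clip((c-90)*255/110,0,255).astype(np.uint8)
o=np.zeros((600,800,3),np.uint8)
o[:260,:800]=f(t,345,208,80,26+0,10)[:,:800] if 0 else cv2.resize(f(t,345,210,80,40,10),(800,400))[:260] if 0 else cv2.resize(f(t,345,208,80,40,10),(520,260)).copy() if 0 else 0
o[:280,:560]=f(t,345,208,80,40,7)
o[280:600,:400]=f(s,318,235,50,40,8)
o[280:600,400:800]=f(s,330,255,50,40,8)
cv2.imwrite("pics/crop2.png",o)
```

```text
(no output)
```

View pics/crop2.png

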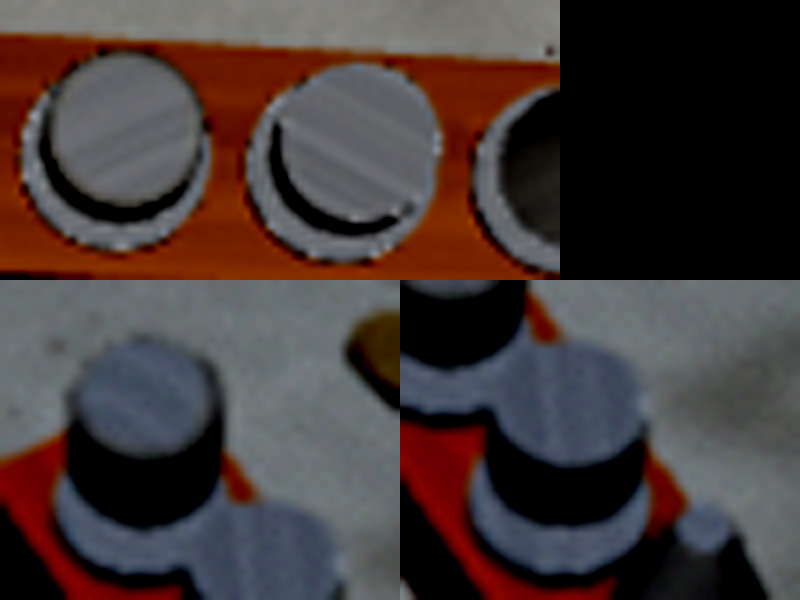

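The left stake has the taller silhouette and a shaded rounded edge, so it is the dome. The middle one is flat. Next I'll compute positions.

```bash
cat > h.py <<'E'
import numpy as np,cv2
from station import get_obs,cams,job,bot
def ray(n,uv):
    p=cams.camera_params(n);K=np.array(p["K"]);E=np.array(p["extrinsics"])
    d=E[:3,:3]@np.linalg.solve(K,[uv[0],uv[1],1.]);return E[:3,3],d
def onz(n,uv,z):
    c,d=ray(n,uv);return c+d*(z-c[2])/d[2]
def tri(a,b):
    c,d=ray("top",a);e,f=ray("scene",b)
    s,t=np.linalg.lstsq(np.c_[d,-f],e-c,rcond=None)[0];p,q=c+s*d,e+t*f
    return (p+q)/2,np.linalg.norm(p-q)
def proj(n,P):
    p=cams.camera_params(n);K=np.array(p["K"]);E=np.array(p["extrinsics"])
    c=K@(E[:3,:3].T@(np.array(P)-E[:3,3]));return c[:2]/c[2]
E
python3 - <<'E'
from h import *
np.set_printoptions(precision=4,suppress=True)
print("dome collar",tri((361.6,229.7),(336.1,263.8)))
print("flat collar",tri((393.9,231.3),(350,283)))
print("cone collar",tri((335+304/3.333,200+113/3.333),(305+580/3-400/3,235+(507-300)/3)))
print("hole top",onz("top",(216.5,256),.062),"disc",onz("top",(217.3,256.3),.062))
print("hole scene",onz("scene",(225+173/5,165+150/5),.062),"disc",onz("scene",(225+176/5,165+151/5),.062))
print("hinge",tri((180.5,267),(225+73/5,165+65/5)), "pin", tri((190,328),(201,188)))
cs=[(78,229),(357,240),(342,478),(60,463)]
print("board",[onz("top",(160+u/4,220+(v-200)/4),.014)[:2] for u,v in cs])
t=cv2.imread("pics/top0.png"); s=cv2.imread("pics/scene0.png")
o=np.zeros((400,800,3),np.uint8)
o[:,:400]=cv2.resize(t[295:345,165:215],(400,400),interpolation=2);o[:,400:]=cv2.resize(s[165:215,180:230],(400,400),interpolation=2)
cv2.imwrite("pics/crop3.png",o)
E
```

```text
dome collar (array([ 0.5904, -0.2204,  0.0423]), np.float64(0.0017991319519361007))
flat collar (array([ 0.5866, -0.2722,  0.0432]), np.float64(0.0008968537685024892))
cone collar (array([ 0.5819, -0.3242,  0.0434]), np.float64(0.001509680571688684))
hole top [0.5476 0.0106 0.062 ] disc [0.5471 0.0094 0.062 ]
hole scene [0.5501 0.0096 0.062 ] disc [0.5509 0.0083 0.062 ]
hinge (array([0.5303, 0.0623, 0.0806]), np.float64(0.0025083328987197157)) pin (array([0.4371, 0.0377, 0.1205]), np.float64(0.0024647423184913438))
board [array([0.6017, 0.0811]), array([ 0.5956, -0.0351]), array([ 0.4969, -0.0293]), array([0.5045, 0.0867])]
```

View pics/crop3.png

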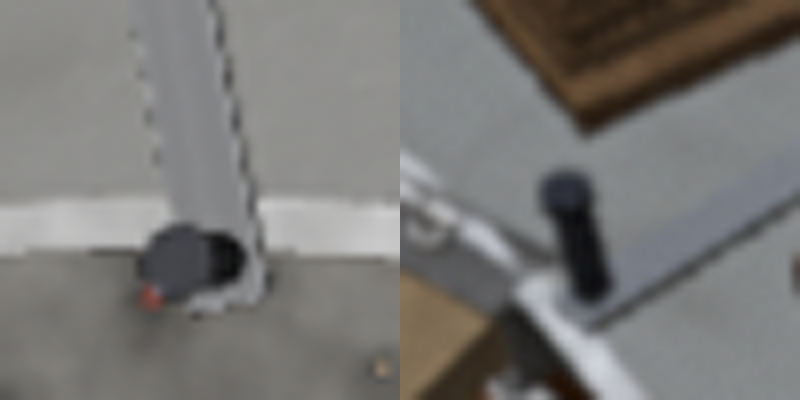

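>>> arm_command([
  [[85,0.6,0.65,0,1],[85,0.6,0.65,0,1],[85,0.6,0.65,0,1],[85,0.6,0.65,0,1],[85,0.6,0.65,0,1],[85,0.6,0.65,0,1],[85,0.6,0.65,0,1],[85,0.6,0.65,0,1],[85,0.6,0.65,0,1],[85,0.6,0.65,0,1]],
], newtons=40)

```text
t: 1.35
eef_pos: [0.5844, -0.2456, 0.2309]
tool_rot: [-0.0, 0.842, 0.54, -0.0]
contact_force: [0.0, -0.5, 0.5]
gripper_width: 1.0
grasp_force: 0.0
```

>>> arm_command([
  [[85,0.1,0.42,0,1],[85,0,0,0,1],[85,0,0,-0.5,1],[85,0,0,-0.5,1],[85,0,0,-0.5,0.4],[85,0,0,-0.5,0],[85,0,0,-0.5,0],[85,0,0,-0.3,0],[85,0,0,-0.2,0],[85,0,0,0,0]],
])

```text
t: 2.6
eef_pos: [0.5893, -0.2217, 0.0509]
tool_rot: [-0.0, 0.735, 0.678, -0.0]
contact_force: [-0.3, -0.1, 0.0]
gripper_width: 0.995
grasp_force: 0.0
```

Run:
```python
from h import *
print(get_obs()["eef_pos"],get_obs()["tool_rot"])
t=cams.read_camera("top")[:,:,::-1]; s=cams.read_camera("scene")[:,:,::-1]
o=np.zeros((400,800,3),np.uint8)
o[:,:400]=cv2.resize(t[180:280,310:410],(400,400),interpolation=2);o[:,400:]=cv2.resize(s[200:300,280:380],(400,400),interpolation=2)
cv2.imwrite("pics/g1.png",o)
```

```text
[ 0.58933667 -0.22172973  0.05090579] [-3.71046538e-04  7.35156627e-01  6.77897130e-01 -2.77892705e-04]
```

View pics/g1.png

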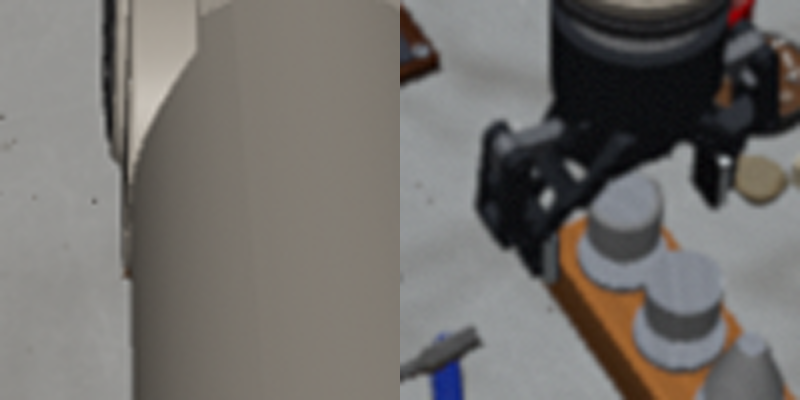

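The fingers straddle the dome stake (scene crop around (625,200)), so I'm closing on it.

>>> arm_command([
  [[85,0,0,-0.05,0],[30,0,0,0,0],[30,0,0,0,0],[30,0,0,0,0],[30,0,0,0,0],[30,0,0,0,0],[30,0,0,0,0],[30,0,0,0,0],[30,0,0,0,0],[30,0,0,0,0]],
], newtons=60)

```text
t: 3.95
eef_pos: [0.5901, -0.2217, 0.0488]
tool_rot: [0.0, 0.735, 0.678, 0.0]
contact_force: [0.3, -0.2, 5.2]
gripper_width: 0.405
grasp_force: 59.7
```

>>> arm_command([
  [[30,0,0,0.2,0],[30,0,0,0.4,0],[30,0,0,0.6,0],[30,0,0,0.6,0],[30,0,0,0,0],[30,-0.17,0.9,0,0],[30,-0.17,0.9,0,0],[30,-0.17,0.9,0,0],[30,-0.17,0.8,0,0],[30,0,0.3,0,0]],
])

```text
t: 5.2
eef_pos: [0.5466, 0.01, 0.1549]
tool_rot: [-0.001, 0.733, 0.68, -0.001]
contact_force: [0.1, 0.2, -4.2]
gripper_width: 0.405
grasp_force: 61.2
```

Run:
```python
from h import *
o=get_obs(); print(o["eef_pos"],o["tool_rot"],o["contact_force"])
t=cams.read_camera("top")[:,:,::-1]; s=cams.read_camera("scene")[:,:,::-1]
cv2.imwrite("pics/s2.png",s);cv2.imwrite("pics/t2.png",t)
o=np.zeros((480,800,3),np.uint8)
o[:400,:320]=cv2.resize(t[200:300,180:260],(320,400),interpolation=2);o[:,320:]=cv2.resize(s[150:230,220:300],(480,480),interpolation=2)
cv2.imwrite("pics/g2.png",o)
```

```text
[0.54661811 0.00999181 0.15493208] [-0.00148718  0.73342835  0.67976458 -0.00087014] [ 0.1478577   0.19895963 -4.18205875]
```

View pics/g2.png

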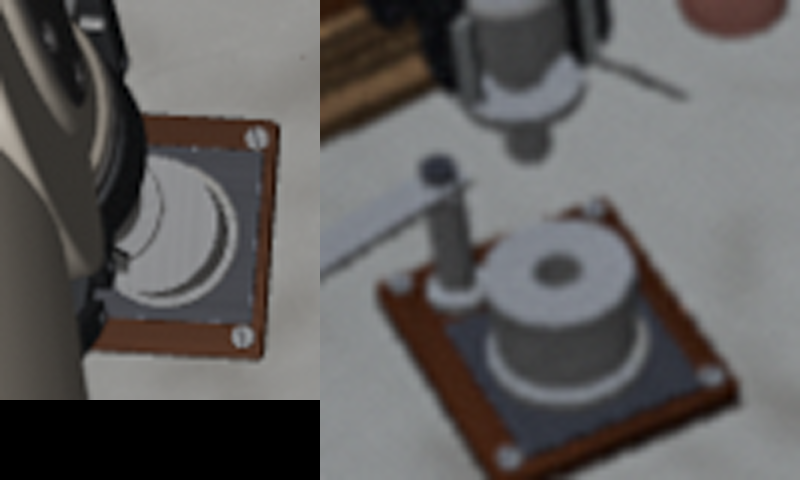

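Run:
```python
from h import *
np.set_printoptions(precision=4,suppress=True)
P=[.5466,.010,.1144]
print("pred foot px",proj("scene",P),"seen (254.6,174.7)")
print("foot onz .1144",onz("scene",(254.6,174.7),.1144))
# hole & disc in both views by thresholds
def ell(im,x,y,w,h,lo,hi,amin):
    g=cv2.cvtColor(im[y:y+h,x:x+w],cv2.COLOR_BGR2GRAY);g=cv2.resize(g,None,fx=4,fy=4,interpolation=cv2.INTER_CUBIC)
    m=cv2.inRange(g,lo,hi);cs,_=cv2.findContours(m,cv2.RETR_LIST,cv2.CHAIN_APPROX_NONE)
    for c in cs:
        if cv2.contourArea(c)>amin and len(c)>5:
            e=cv2.fitEllipse(c);u=((e[0][0]+.5)/4-.5+x,(e[0][1]+.5)/4-.5+y)
            yield np.array(u),np.array(e[1])/4
s=cv2.imread("pics/s2.png");t=cv2.imread("pics/top0.png")
for u,a in ell(s,250,185,20,20,0,110,100): print("scene hole",u,a,onz("scene",u,.062))
for u,a in ell(t,208,246,18,20,0,120,60): print("top hole",u,a,onz("top",u,.062))
print(cv2.cvtColor(t,cv2.COLOR_BGR2GRAY)[248:265,207:228])
```

```text
pred foot px [255.541 177.619] seen (254.6,174.7)
foot onz .1144 [0.5492 0.0189 0.1144]
scene hole [260.0489 202.1674] [ 4.9921 22.1898] [ 0.5405 -0.0098  0.062 ]
scene hole [259.0646 194.6194] [5.9168 8.5149] [0.5497 0.0112 0.062 ]
scene hole [265.8569 186.2526] [ 3.8271 12.3955] [0.5747 0.0258 0.062 ]
top hole [215.3647 254.9083] [ 8.3626 11.0781] [0.5493 0.0124 0.062 ]
[[137 137 135 134 139 139 137 139 140 139 139 139 140 140 137 137 138 138
  137 137 138]
 [136 137 135 135 138 139 137 140 141 137 136 138 141 140 137 137 138 138
  137 138 139]
 [136 136 135 135 138 140 139 136 131 116 116 128 132 135 137 137 137 138
  137 137 139]
 [137 136 135 135 140 141 130 105  71  64 103 113 114 117 132 137 138 138
  136 137 139]
 [137 136 135 136 141 134  83  56  61  71 110 129 131 112 127 136 138 138
  136 138 138]
 [136 136 135 137 139  95  59  56  59  71  92 112 117 112 133 137 138 138
  137 138 138]
 [136 136 135 138 124  77  54  56  60 107 136 138 138 138 139 137 138 138
  136 138 138]
 [136 135 135 138 113  69  54  55  85 133 139 136 136 137 137 137 138 137
  136 138 138]
 [136 135 134 139 113  68  55  52 116 138 137 135 136 138 137 137 138 137
  135 138 137]
 [136 135 134 139 117  71  52  57 128 141 137 135 136 138 138 136 138 137
  136 138 137]
 [136 136 134 138 132  90  55  64 130 141 137 135 136 138 137 137 138 137
  136 138 137]
 [136 136 134 137 141 122  76  47 117 138 136 134 136 138 137 136 138 137
  136 137 136]
 [136 136 133 137 140 140 113  83  90 131 137 135 136 137 137 137 138 137
  136 137 135]
 [136 134 133 137 138 136 141 132 114 133 136 137 138 136 136 137 137 135
  136 138 135]
 [136 135 134 138 138 136 139 140 140 138 137 139 138 137 136 138 137 136
  136 138 135]
 [136 135 134 137 138 136 139 138 137 137 137 138 138 136 136 138 138 136
  136 138 136]
 [135 134 135 138 137 135 138 138 137 138 137 138 138 136 135 138 138 135
  136 138 135]]
```

Run:
```python
from h import *
np.set_printoptions(precision=2,suppress=True)
P=np.array([.5466,.010,.1144]);p0=proj("scene",P)
J=np.array([(proj("scene",P+d)-p0) for d in np.eye(3)*1e-3]).T
print(J); print("yz sol mm",np.linalg.solve(J[:,1:],np.array([-.94,-2.9])))
s=cv2.imread("pics/s2.png");g=cv2.cvtColor(s,cv2.COLOR_BGR2GRAY);print(g[160:182,238:272])
```

```text
[[ 0.43 -0.23 -0.05]
 [-0.18 -0.28 -0.36]]
yz sol mm [2.76 5.99]
[[ 23  15  16  21  40  64  70  58  45  57  65  64  63  62  63  64  63  63
   59  61  73 100 124 126  85  52  62  85  88  88 100 114 122 130]
 [ 37  18  12  16  33  62  72  62  47  63  67  63  63  63  63  61  62  61
   59  70  98 121 133 130 113  97 106 124 117 101  98  97  93  95]
 [ 38  20  18  13  29  59  73  65  54  81  81  66  63  62  60  59  59  59
   63  89 119 130 131 132 129 127 131 142 142 137 132 121 104  92]
 [ 31  22  13   7  24  57  69  64  60 104 110  82  67  63  60  58  58  62
   75 107 130 133 131 131 126 118 124 139 143 145 145 140 135 121]
 [ 39  48  38  20  25  52  68  65  59 102 122 106  88  76  70  66  75  89
  104 124 134 134 133 133 124 100 113 136 144 144 144 144 143 143]
 [ 81  97  89  61  55  60  67  65  54  85 119 128 119 105  96  99 105 120
  128 132 134 134 135 132 112  88 117 142 142 142 143 144 144 145]
 [127 139 135 112  99  78  68  66  64  83 119 130 129 129 128 127 129 130
  133 131 132 133 130 115  86  91 130 144 145 144 143 142 142 142]
 [141 144 145 140 123  95  74  79  92 107 125 13
[... 1367 characters left out ...]
  47  49  59  94 129 143 144 141 142 142 142 145 140 130 114 108 112
  115 132 144 145 144 143 142 142 141 140 142 143 142 143 144 143]
 [ 48  48  48  46  76 122 141 142 143 142 142 142 143 145 144 142 139 141
  140 145 146 145 143 144 143 141 141 141 141 144 143 144 144 144]
 [ 45  43  40  40  66 112 128 134 139 142 142 142 142 143 143 146 145 144
  145 144 145 143 143 144 143 143 144 142 142 142 143 144 143 145]
 [ 63  53  53  67  73  93 101 119 135 141 141 141 142 144 144 143 143 144
  144 144 144 143 142 144 142 144 143 142 143 143 143 144 144 142]
 [107  96  91  95  78  74 105 130 141 142 141 141 142 143 143 142 144 145
  146 145 145 144 145 142 143 141 143 144 142 143 144 142 142 142]]
```

>>> arm_command([
  [[30,0.043,-0.023,0,0],[30,0,0,-0.2,0],[30,0,0,-0.3,0],[30,0,0,-0.2,0],[30,0,0,-0.1,0],[30,0,0,0,0],[30,0,0,0,0],[30,0,0,0,0],[30,0,0,0,0],[30,0,0,0,0]],
])

```text
t: 6.55
eef_pos: [0.5516, 0.0049, 0.1085]
tool_rot: [0.0, 0.735, 0.678, 0.0]
contact_force: [1.1, 0.3, -4.1]
gripper_width: 0.407
grasp_force: 61.2
```

>>> arm_command([
  [[30,0,0,-0.01,0],[30,0,0,-0.01,0],[30,0,0,-0.01,0],[30,0,0,-0.01,0],[30,0,0,-0.01,0],[30,0,0,-0.01,0],[30,0,0,-0.01,0],[30,0,0,-0.01,0],[30,0,0,0,0],[30,0,0,0,0]],
])

```text
t: 7.8
eef_pos: [0.5515, 0.0049, 0.1035]
tool_rot: [0.0, 0.735, 0.678, 0.0]
contact_force: [-0.5, 0.1, -2.8]
gripper_width: 0.409
grasp_force: 61.2
```

Run:
```python
from h import *
np.set_printoptions(precision=2,suppress=True)
s=cams.read_camera("scene")[:,:,::-1]; o=get_obs(); print(o["eef_pos"],o["contact_force"],o["torque"])
c=lambda x,y,w,h,k:cv2.resize(s[y:y+h,x:x+w],None,fx=k,fy=k,interpolation=2)
cv2.imwrite("pics/s3.png",s)
cv2.imwrite("pics/g3.png",c(235,150,50,60,10))
for z in (.036,.0405): print(proj("scene",o["eef_pos"]-[0,0,z]))
```

```text
[0.55 0.   0.1 ] [-0.45  0.23 -3.45] [-0.01 -0.03  0.05]
[260.94 194.22]
[261.14 195.7 ]
```

View pics/g3.png

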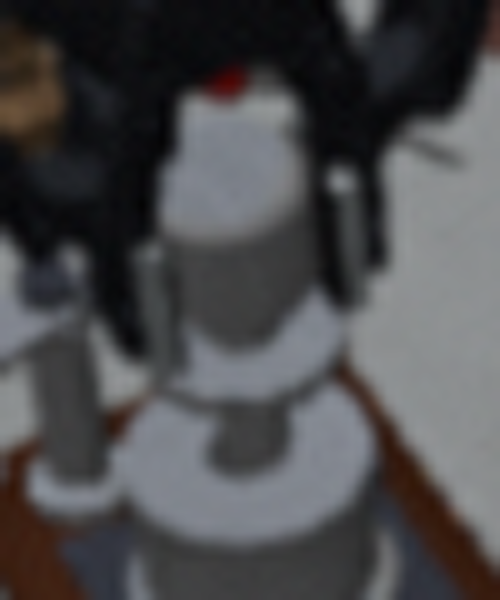

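The stake's foot, near (260.3,195), hovers just about over the hole, near (259.3,194.7). Next I'll feel for the top face.

>>> arm_command([
  [[30,0,0,-0.008,0],[30,0,0,-0.008,0],[30,0,0,-0.008,0],[30,0,0,-0.008,0],[30,0,0,0,0],[30,0,0,0,0],[30,0,0,0,0],[30,0,0,0,0],[30,0,0,0,0],[30,0,0,0,0]],
])

```text
t: 9.1
eef_pos: [0.5515, 0.005, 0.1016]
tool_rot: [-0.0, 0.735, 0.678, 0.0]
contact_force: [0.1, 0.3, -2.5]
gripper_width: 0.408
grasp_force: 61.2
```

>>> arm_command([
  [[30,0,0,-0.008,0],[30,0,0,-0.008,0],[30,0,0,-0.008,0],[30,0,0,-0.008,0],[30,0,0,0,0],[30,0,0,0,0],[30,0,0,0,0],[30,0,0,0,0],[30,0,0,0,0],[30,0,0,0,0]],
])

```text
t: 10.35
eef_pos: [0.5515, 0.0049, 0.0997]
tool_rot: [0.0, 0.735, 0.678, 0.0]
contact_force: [0.6, -0.4, -3.4]
gripper_width: 0.409
grasp_force: 61.2
```

>>> arm_command([
  [[30,0,0,-0.008,0],[30,0,0,-0.008,0],[30,0,0,-0.008,0],[30,0,0,-0.008,0],[30,0,0,0,0],[30,0,0,0,0],[30,0,0,0,0],[30,0,0,0,0],[30,0,0,0,0],[30,0,0,0,0]],
])

```text
t: 11.6
eef_pos: [0.5517, 0.0051, 0.0984]
tool_rot: [0.0, 0.735, 0.678, 0.0]
contact_force: [-2.1, -0.5, 5.7]
gripper_width: 0.408
grasp_force: 62.0
```

Contact came at TCP z≈0.098, which puts the foot about 36.5 mm below the TCP. I'll compare foot and hole in the same plane.

Run:
```python
from h import *
np.set_printoptions(precision=4,suppress=True,linewidth=200)
s=cams.read_camera("scene")[:,:,::-1]; o=get_obs(); print(o["eef_pos"],o["contact_force"],o["torque"])
cv2.imwrite("pics/s4.png",s)
g=cv2.cvtColor(s,cv2.COLOR_BGR2GRAY);print(g[184:204,248:272])
g2=cv2.cvtColor(cv2.imread("pics/scene0.png"),cv2.COLOR_BGR2GRAY);print(g2[184:204,248:272])
print("tcp proj",proj("scene",[*o["eef_pos"][:2],.062]))
```

```text
[0.5517 0.0051 0.0984] [-2.0661 -0.1234  5.8927] [-0.0013  0.6246  0.002 ]
[[ 15  38  64  68  54  57  82  73  64  59  58  62  61  63  65  95 122 132 131 132 126 119 134 144]
 [ 11  30  61  70  61  68 106  99  80  67  61  63  65  73  89 120 135 134 132 132 122 101 125 143]
 [ 22  26  59  70  64  66 115 129 113  99  89  84  91 104 121 132 135 137 137 134 111  79 111 138]
 [ 56  53  66  71  65  66 112 135 131 130 123 119 124 128 132 132 133 133 135 122  87  55  78 118]
 [100  86  77  69  69  76 115 131 132 132 133 131 133 134 133 133 132 132 120  97  74  55  51  81]
 [108  90  78  72  83 107 125 131 132 131 132 131 133 133 131 131 124 112  94  82  97  94  67  56]
 [ 78  92 100  88  91 114 121 123 126 129 130 129 125 123 118 116  99  78  78 102 125 130 103  62]
 [ 82 117 127 112  95  87  87  94 104 111 116 112 105  92  82  77  79  89 104 126 138 139 128  84]
 [110 131 134 130 118 100  84  83  76  74  75  75  70  65  58  64  92 120 133 136 138 138 136 107]
 [121 132 132 132 131 127 115 103  74  61  62  64  63  60  53  62  95 129 136 136 135 135 137 126]
 [128 134 132 130 132 133 130 107  
[... 2265 characters left out ...]
129 130 123 105  90  82  82  91 102 114 124 129 129 129 129 131 130 119  85]
 [122 128 129 129 127 128 128 129 127 123 116 116 122 128 129 130 130 128 127 129 131 126 105  64]
 [108 125 130 129 127 127 129 128 130 130 128 129 131 129 129 129 128 128 130 130 127 118  85  52]
 [ 83 112 126 127 129 128 127 128 129 128 128 128 130 127 126 126 129 129 129 123 115  92  62  46]
 [ 58  84 107 120 127 129 130 127 128 127 129 127 127 127 129 128 130 127 121 104  83  62  48  43]
 [ 55  61  79  97 111 121 127 126 128 126 126 127 126 125 129 122 121 113  94  73  57  50  46  45]
 [ 53  54  58  64  79  95 107 111 111 114 117 119 116 115 110  98  88  77  63  54  51  50  50  45]]
tcp proj [261.2385 195.9482]
```

>>> arm_command([
  [[30,0,0,0.025,0],[30,-0.01,0.018,0,0],[30,-0.01,0.018,0,0],[30,0,0,0,0],[30,0,0,-0.008,0],[30,0,0,-0.008,0],[30,0,0,-0.008,0],[30,0,0,0,0],[30,0,0,0,0],[30,0,0,0,0]],
])

```text
t: 12.9
eef_pos: [0.5503, 0.0071, 0.0978]
tool_rot: [0.0, 0.735, 0.678, 0.0]
contact_force: [-0.4, 0.3, -3.4]
gripper_width: 0.407
grasp_force: 61.4
```

Run:
```python
from h import *
np.set_printoptions(precision=4,suppress=True,linewidth=200)
s=cams.read_camera("scene")[:,:,::-1]; o=get_obs(); print(o["eef_pos"],o["contact_force"],o["torque"])
cv2.imwrite("pics/s5.png",s)
g=cv2.cvtColor(s,cv2.COLOR_BGR2GRAY);print(g[188:200,252:268])
```

```text
[0.5503 0.0071 0.0978] [-0.197  -0.1231 -3.1143] [-0.0412 -0.0472  0.0426]
[[ 86 118 131 133 134 134 133 133 133 132 133 132 132 117  94  81]
 [116 131 131 132 130 129 132 131 133 133 131 126 115  90  79 101]
 [112 119 119 123 125 127 125 121 121 117 113 100  79  78 100 127]
 [ 86  84  90  97 102 101  99  94  88  78  78  78  87 104 125 136]
 [103  92  86  77  71  71  70  66  64  59  68  93 121 130 137 137]
 [129 126 116  91  69  61  61  61  56  53  63  93 129 138 137 135]
 [134 135 131 106  77  65  64  64  60  56  59  89 125 136 135 135]
 [133 134 133 103  73  63  63  62  61  59  63  94 126 133 134 133]
 [135 135 130 109  83  68  67  65  69  74  87 113 131 134 134 135]
 [133 132 133 128 108  99  92  90  96 107 117 129 134 134 134 133]
 [134 133 135 133 132 128 121 120 127 131 133 135 133 133 132 134]
 [132 131 131 133 134 133 134 134 134 135 134 133 132 131 134 134]]
```

The force is gone at the same height, so the foot has entered the hole. I'll lower gently to confirm.

>>> arm_command([
  [[30,0,0,-0.01,0],[30,0,0,-0.01,0],[30,0,0,-0.01,0],[30,0,0,-0.01,0],[30,0,0,-0.01,0],[30,0,0,0,0],[30,0,0,0,0],[30,0,0,0,0],[30,0,0,0,0],[30,0,0,0,0]],
])

```text
t: 14.2
eef_pos: [0.5503, 0.0071, 0.0948]
tool_rot: [-0.0, 0.735, 0.678, 0.0]
contact_force: [-0.4, -0.6, -3.5]
gripper_width: 0.407
grasp_force: 61.4
```

>>> arm_command([
  [[30,0,0,-0.02,0],[30,0,0,-0.02,0],[30,0,0,-0.02,0],[30,0,0,-0.02,0],[30,0,0,-0.02,0],[30,0,0,-0.02,0],[30,0,0,0,0],[30,0,0,0,0],[30,0,0,0,0],[30,0,0,0,0]],
])

```text
t: 15.45
eef_pos: [0.5503, 0.0071, 0.0877]
tool_rot: [0.0, 0.735, 0.678, 0.0]
contact_force: [0.3, 0.4, -3.1]
gripper_width: 0.406
grasp_force: 61.4
```

>>> arm_command([
  [[30,0,0,-0.02,0],[30,0,0,-0.02,0],[30,0,0,-0.02,0],[30,0,0,-0.02,0],[30,0,0,-0.02,0],[30,0,0,-0.02,0],[30,0,0,-0.02,0],[30,0,0,0,0],[30,0,0,0,0],[30,0,0,0,0]],
])

```text
t: 16.7
eef_pos: [0.5493, 0.0073, 0.0787]
tool_rot: [-0.001, 0.735, 0.678, -0.001]
contact_force: [-5.3, 1.3, -2.5]
gripper_width: 0.405
grasp_force: 61.3
```

>>> arm_command([
  [[30,0,0,-0.02,0],[30,0,0,-0.02,0],[30,0,0,-0.02,0],[30,0,0,-0.02,0],[30,0,0,-0.02,0],[30,0,0,-0.02,0],[30,0,0,0,0],[30,0,0,0,0],[30,0,0,0,0],[30,0,0,0,0]],
])

```text
t: 17.95
eef_pos: [0.5493, 0.0073, 0.0715]
tool_rot: [-0.001, 0.735, 0.678, -0.001]
contact_force: [-5.6, 1.6, -2.7]
gripper_width: 0.405
grasp_force: 61.6
```

>>> arm_command([
  [[30,0,0,-0.01,0],[30,0,0,-0.01,0],[30,0,0,-0.01,0],[30,0,0,-0.01,0],[30,0,0,0,0],[30,0,0,0,0],[30,0,0,0,0],[30,0,0,0,0],[30,0,0,0,0],[30,0,0,0,0]],
])

```text
t: 19.2
eef_pos: [0.5495, 0.0073, 0.0706]
tool_rot: [-0.0, 0.735, 0.678, -0.001]
contact_force: [-10.5, 0.4, 12.8]
gripper_width: 0.407
grasp_force: 62.8
```

>>> arm_command([
  [[30,-0.015,0,0,0],[30,0,0,-0.02,0],[30,0,0,0,0],[30,0,0,0,0],[30,0,0,0,0],[30,0,0,0,0],[30,0,0,0,0],[30,0,0,0,0],[30,0,0,0,0],[30,0,0,0,0]],
])

```text
t: 20.45
eef_pos: [0.5495, 0.0074, 0.0704]
tool_rot: [0.0, 0.735, 0.678, -0.0]
contact_force: [-10.9, 0.3, 19.5]
gripper_width: 0.408
grasp_force: 63.8
```

It has seated, with firm contact at the expected height. Releasing and rising.

>>> arm_command([
  [[50,0,0,0.02,0],[70,0,0,0.02,0],[85,0,0,0,0],[85,0,0,0,0],[85,0,0,0,0],[85,0,0,0,0],[85,0,0,0.3,0],[85,0,0,0.6,0],[85,0,0,0.6,0],[85,0,0,0.6,0]],
])

```text
t: 21.7
eef_pos: [0.5495, 0.0073, 0.1993]
tool_rot: [0.0, 0.735, 0.678, 0.0]
contact_force: [-0.0, -0.2, -0.6]
gripper_width: 0.995
grasp_force: 0.0
```

>>> arm_command([
  [[85,-0.3,0.1,0,-1],[85,-0.3,0.1,0,-1],[60,-0.3,0.1,0,-1],[45,-0.3,0.1,0,-1],[32,-0.3,0.1,0,-1],[32,-0.3,0.1,0,-1],[32,0,0,0,-1],[32,0,0,0,-1],[32,0,0,0,-1],[32,0,0,0,-1]],
])

```text
t: 22.95
eef_pos: [0.4416, 0.0434, 0.198]
tool_rot: [0.0, 0.942, 0.337, 0.001]
contact_force: [-0.4, 0.5, 0.9]
gripper_width: 0.374
grasp_force: 0.0
```

>>> arm_command([
  [[32,0,0,0,-1],[32,0,0,0,-1],[32,0,0,0,-1],[32,0,0,0,-1],[32,0,0,0,-1],[32,0,0,0,-0.5],[32,0,0,0,0],[32,0,0,0,0],[32,0,0,0,0],[32,0,0,0,0]],
])

```text
t: 24.2
eef_pos: [0.4414, 0.0431, 0.1969]
tool_rot: [0.0, 0.992, 0.125, 0.0]
contact_force: [0.7, 0.5, 0.5]
gripper_width: 0.378
grasp_force: 0.0
```

Run:
```python
from h import *
np.set_printoptions(precision=4,suppress=True)
t=cams.read_camera("top")[:,:,::-1]; s=cams.read_camera("scene")[:,:,::-1]; o=get_obs(); print(o["eef_pos"],o["tool_rot"],o["q"])
u=(187.3,327.3);v=(200.9,188.5)
print("pin",onz("top",u,.116),onz("scene",v,.116))
w=np.zeros((560,800,3),np.uint8)
w[:400,:400]=cv2.resize(t[230:330,150:250],(400,400),interpolation=2);w[:560,400:]=cv2.resize(s[135:219,210:270],(400,560),interpolation=2)
cv2.imwrite("pics/g4.png",w)
```

```text
[0.4414 0.0431 0.1968] [-0.      0.9922  0.1246 -0.0001] [ 0.0861  0.1585 -0.3538  2.1017  0.0703  0.8924 -1.6287]
pin [0.437 0.043 0.116] [0.4387 0.0408 0.116 ]
```

View pics/g4.png

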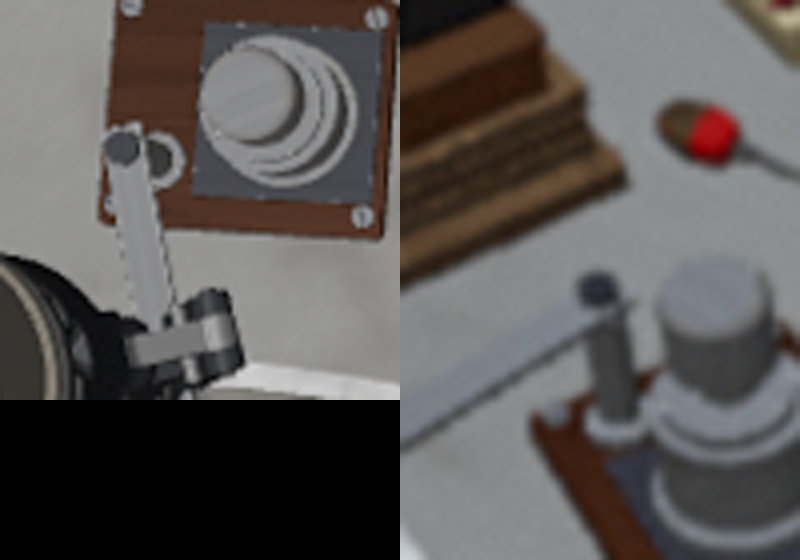

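The stake stands upright with its collar on the holder, at (265,95) in the left crop. I'll lower the fingers around the pin and compute the arc.

>>> arm_command([
  [[32,-0.057,-0.018,0,0],[32,0,0,-0.3,0],[32,0,0,-0.4,0],[32,0,0,-0.4,0],[32,0,0,-0.4,0],[32,0,0,-0.2,0],[32,0,0,-0.12,0],[21,0,0,0,0],[21,0,0,0,0],[21,0,0,0,0]],
], newtons=20)

```text
t: 25.55
eef_pos: [0.4384, 0.0421, 0.0882]
tool_rot: [0.0, 0.992, 0.125, 0.001]
contact_force: [0.2, 0.3, -0.7]
gripper_width: 0.247
grasp_force: 0.0
```

Run:
```python
from h import *
o=get_obs();print(o["eef_pos"],o["contact_force"],o["gripper_width"])
a=np.radians(-167.4)+.08*np.arange(17);P=.0945*np.c_[np.cos(a),np.sin(a)]
print(np.round(np.diff(P,axis=0)/.06,3).tolist()); print(np.round(P+[.5302,.0625],4)[[0,10,14,16]])
```

```text
[0.43843363 0.04207311 0.08816309] [ 0.20049804  0.25681797 -0.73540812] 0.24652185300866847
[[0.032, -0.122], [0.042, -0.119], [0.051, -0.115], [0.06, -0.111], [0.069, -0.105], [0.077, -0.1], [0.085, -0.093], [0.092, -0.086], [0.099, -0.078], [0.105, -0.07], [0.11, -0.062], [0.114, -0.053], [0.118, -0.043], [0.121, -0.034], [0.124, -0.024], [0.125, -0.014]]
[[ 0.438   0.0419]
 [ 0.4807 -0.018 ]
 [ 0.5086 -0.0295]
 [ 0.5235 -0.0318]]
```

>>> arm_command([
  [[21,0.03,-0.12,0,1],[21,0.04,-0.12,0,1],[21,0.05,-0.115,0,1],[21,0.06,-0.11,0,1],[21,0.07,-0.105,0,1],[21,0.077,-0.1,0,1],[21,0.085,-0.093,0,1],[21,0.092,-0.086,0,1],[21,0,0,0,0],[21,0,0,0,0]],
])

```text
t: 26.8
eef_pos: [0.4681, -0.0089, 0.0877]
tool_rot: [0.0, 0.903, 0.43, 0.0]
contact_force: [-0.9, -0.3, 0.8]
gripper_width: 0.247
grasp_force: 0.0
```

>>> arm_command([
  [[21,0.1,-0.078,0,1],[21,0.105,-0.07,0,1],[21,0.11,-0.062,0,1],[21,0.114,-0.053,0,1],[21,0.06,-0.022,0,0.5],[21,0,0,0,0],[21,0,0,0,0],[21,0,0,0,0],[21,0,0,0,0],[21,0,0,0,0]],
])

```text
t: 28.05
eef_pos: [0.4976, -0.0259, 0.0876]
tool_rot: [0.0, 0.811, 0.585, 0.0]
contact_force: [-0.4, -0.4, 0.0]
gripper_width: 0.247
grasp_force: 0.1
```

Run:
```python
from h import *
t=cams.read_camera("top")[:,:,::-1]; s=cams.read_camera("scene")[:,:,::-1]
cv2.imwrite("pics/t6.png",t);cv2.imwrite("pics/s6.png",s)
o=get_obs();print(o["contact_force"],o["eef_pos"])
```

```text
[-1.44370013  0.58119671  0.76100145] [ 0.49755113 -0.02594697  0.08762835]
```

>>> arm_command([
  [[21,0.058,-0.02,0,0.5],[21,0.06,-0.018,0,0.5],[21,0.06,-0.014,0,0.5],[21,0.06,-0.012,0,0.5],[21,0,0,0,0],[21,0,0,0,0],[21,0,0,0,0],[21,0,0,0,0],[21,0,0,0,0],[21,0,0,0,0]],
])

```text
t: 29.4
eef_pos: [0.5118, -0.0298, 0.0876]
tool_rot: [0.0, 0.762, 0.648, 0.0]
contact_force: [0.1, 0.2, -0.6]
gripper_width: 0.246
grasp_force: 0.0
```

>>> arm_command([
  [[21,0.06,-0.008,0,0.5],[21,0.06,-0.006,0,0.5],[21,0.04,-0.003,0,0.3],[21,0,0,0,0],[21,0,0,0,0],[21,0,0,0,0],[21,0,0,0,0],[21,0,0,0,0],[21,0,0,0,0],[21,0,0,0,0]],
])

```text
t: 30.65
eef_pos: [0.5214, -0.0309, 0.0876]
tool_rot: [-0.0, 0.727, 0.687, 0.0]
contact_force: [-1.4, 0.7, -0.1]
gripper_width: 0.246
grasp_force: 0.0
```

>>> arm_command([
  [[21,0.03,0,0,0],[21,0.03,0,0,0],[21,0,0,0,0],[21,0,0,0,0],[21,0,0,0,0],[21,0,0,0,0],[21,0,0,0,0],[21,0,0,0,0],[21,0,0,0,0],[21,0,0,0,0]],
])

```text
t: 31.9
eef_pos: [0.525, -0.0308, 0.0876]
tool_rot: [-0.0, 0.727, 0.687, 0.0]
contact_force: [-1.3, -1.2, -1.2]
gripper_width: 0.246
grasp_force: 0.5
```

>>> arm_command([
  [[21,0.03,0,0,0],[21,0.03,0,0,0],[21,0,0,0,0],[21,0,0,0,0],[21,0,0,0,0],[21,0,0,0,0],[21,0,0,0,0],[21,0,0,0,0],[21,0,0,0,0],[21,0,0,0,0]],
])

```text
t: 33.15
eef_pos: [0.5287, -0.0309, 0.0876]
tool_rot: [0.0, 0.727, 0.687, 0.0]
contact_force: [-0.2, 1.4, 0.9]
gripper_width: 0.245
grasp_force: 0.0
```

>>> arm_command([
  [[21,0.03,0,0,0],[21,0.03,0,0,0],[21,0,0,0,0],[21,0,0,0,0],[21,0,0,0,0],[21,0,0,0,0],[21,0,0,0,0],[21,0,0,0,0],[21,0,0,0,0],[21,0,0,0,0]],
])

```text
t: 34.4
eef_pos: [0.5297, -0.031, 0.0871]
tool_rot: [-0.001, 0.727, 0.687, -0.002]
contact_force: [-8.2, 0.5, 6.6]
gripper_width: 0.243
grasp_force: 3.9
```

>>> arm_command([
  [[21,0.02,0,0,0],[21,0,0,0,0],[21,0,0,0,0],[21,0,0,0,0],[21,-0.08,0,0,0],[26,0,0,0,0],[26,0,0,0,0],[26,0,0,0.5,0],[26,0,0,0.8,0],[26,0,0,0.5,0]],
])

```text
t: 35.65
eef_pos: [0.5298, -0.0307, 0.1979]
tool_rot: [0.001, 0.727, 0.687, 0.001]
contact_force: [0.9, 0.1, -0.2]
gripper_width: 0.302
grasp_force: 0.0
```

>>> arm_command([
  [[40,0,-0.8,0,0],[40,0,-0.8,0,0],[40,0,-0.8,0,0],[40,0,-0.8,0,0],[40,0,-0.8,0,0],[40,0,-0.4,0,0],[40,0,0,0,0],[40,0,0,0,0],[40,0,0,0,0],[40,0,0,0,0]],
])

```text
t: 36.9
eef_pos: [0.5289, -0.2936, 0.1958]
tool_rot: [-0.0, 0.726, 0.687, 0.0]
contact_force: [0.1, -1.2, 0.2]
gripper_width: 0.468
grasp_force: 0.0
```

Run:
```python
from h import *
t=cams.read_camera("top")[:,:,::-1]; s=cams.read_camera("scene")[:,:,::-1]
cv2.imwrite("pics/t7.png",t);cv2.imwrite("pics/s7.png",s)
w=np.zeros((600,800,3),np.uint8)
w[:400,:400]=cv2.resize(t[215:315,160:260],(400,400),interpolation=2);w[:400,400:]=cv2.resize(s[150:230,220:300],(400,400),interpolation=2)
w[400:,:400]=cv2.resize(t[170:270,310:510],(400,200));w[400:,400:]=cv2.resize(s[240:340,290:490],(400,200))
cv2.imwrite("pics/g5.png",w);print(get_obs()["eef_pos"])
```

```text
[ 0.52883339 -0.29422014  0.19574938]
```

View pics/g5.png

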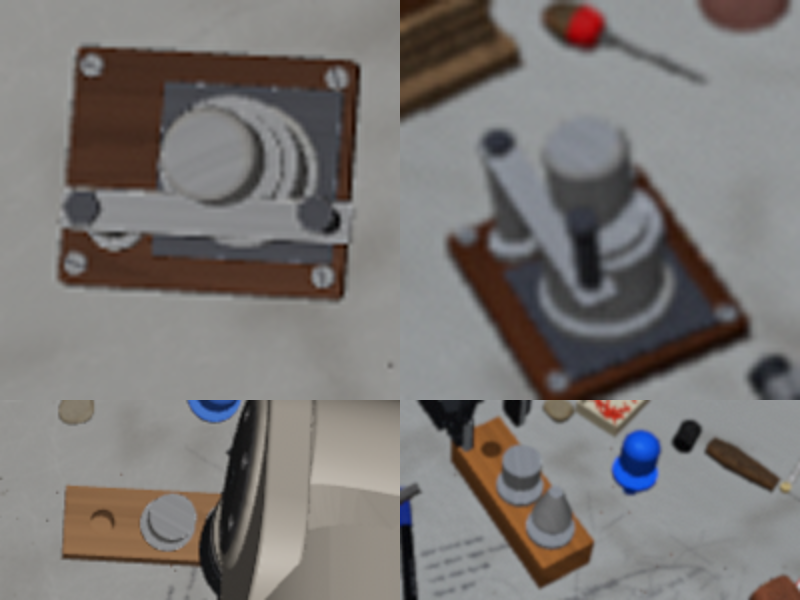

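The bar lies over the collar, with the pin at about (239,268) in the top view. The stake is upright, and the flat and cone stakes are still in the rack. I'll check the angle and hand in.

Run:
```python
from h import *
h=onz("top",(180.5,267),.082);a=onz("top",(187.3,327.3),.116)-h;b=onz("top",(239,268),.116)-h
r=np.arctan2(b[1],b[0])-np.arctan2(a[1],a[0]);print(a,b,r)
if r>1.05: print(job.hand_in())
```

```text
[-0.0920238  -0.01945353  0.034     ] [-0.00568973 -0.09483776  0.034     ] 1.3025442042018158
the job is handed in; nothing more can be done
None
```

The job is handed in: the domed stake is seated in the holder, collar flat. The keeper bar is swung over it to its stop (about 1.30 rad measured), and the flat and cone stakes are still in the rack.

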